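# Lock the knock-box bar with its linchpin

### The arm

A 6-joint arm with a two-finger parallel gripper is mounted at the origin on the work surface. World frame = base frame: x ahead of the robot, y to its left, z up, the work surface at z = 0. Lengths are in mm, angles in degrees, forces in N, time in s.
With the tool pointing down it reaches from about 350 to 850 mm from the base axis. Payload 8.1 kg.
Tool frame: the origin (TCP) lies between the finger pads; the fingertips stand 22 mm ahead of it and the grasp point (between the pads) lies 3 mm ahead of it; z points along the fingers, y is the line along which they close (so a half turn about z gives the same grasp; the last joint's range is limited). The gripper opens to 85 mm and grips with 20 to 120 N. Pads are 22 mm wide; open, the fingers measure 114 mm over their backs; the gripper's body (76 mm by 85 mm) begins 54 mm behind the grasp point. The pads swing forward as they close: fully open they stand 13 mm farther back than shut.
Start: joints at [-79.378, 7.471, 85.268, -0, 87.261, -4.893], TCP at [160.522, -578.133, 253.292] pointing down, gripper open.
Joint ranges: [-169.43, 169.43], [-51.17, 129.36], [1.28, 143.12], [-76.62, 256.62], [0, 156.53], [-152.29, 152.29]. Speed limits (degrees/s): [136.94, 136.94, 159.86, 180, 180, 180].

### API

Orientations are given as [roll, pitch, yaw] about the fixed x, y, z axes, in that order (R = Rz(yaw) Ry(pitch) Rx(roll)).
In Python, from bench import r, vision gives the robot as it stands.
- The arm moves only by the tool step_arm, never from a script. Its argument "targets" is a list that holds one entry, the list of rows, each a list of 6 numbers: the shift along the world's x, y, z in mm, then the turn, a rotation vector about the world's x, y, z in rad. In form: [[[x, y, z, rx, ry, rz], ...]]. A call has 1 to 12 rows; each row is the pose to reach, as a shift and turn from the pose commanded when the call began; what a row does not reach only later rows make up. A row lasts 1/12 s, in which the tool goes at most 41.7 mm and 7.16 degrees, less where a joint would pass 70% of its speed; a pose out of reach is approached as far as the arm can. A call with a gripper value outside its range is refused whole. "fingers" is the gripper's target within -1 to 1 (shut at 1, half-way at 0, fully open at -1), set as the call begins (left out, the last holds). The fingers move at their own pace and stop on an object; "newtons" is the grip in N (left out, the last holds). Time passes only in rows, so rows that repeat a pose let the fingers close. It gives the time, the measured TCP pose, the force, the opening and the grip force at its end, in the units of the state.
- r.sense(): the state, without advancing time (a new reading comes with each control period).
- vision.snapshot(name): name is "side" or "top"; returns a dict with "img" (400x640x3 uint8, blue, green, red), "mtx" (3x3 intrinsics, pixels), "eye" and "attitude" of the camera in the world. Camera axes: x right, y up, looking along -z (the intrinsics and any distortion apply to the point x, -y, -z); pixel columns grow to the right and rows downward; lengths in mm; the calibration is good to about 2 mm. A picture is of the moment at which its call begins. There is no depth.
- r.hand_in(): hands the job in; it is judged then, once.
The state is a dict: "time": time; "joint_pos": joint angles; "qd": joint speeds; "joint_efforts": joint torques, N m; "tool_pos": TCP position; "tcp_rot": TCP orientation; "ft_force": force on the tool from outside, world axes, zero at the start; "wrist_torque": the same for the moment, N m; "finger_gap": finger opening in mm; "grip_force": force on a finger pad.
Only numpy, scipy, OpenCV 4.12 (cv2) and the standard library are available. Lean on these libraries where they do the work, as an engineer would, in place of code of your own. Each camera call takes 0.05 s, during which the arm holds its last target. There are 200 camera calls.

### The job

The knock box has been washed and its bar slid back in by hand. Take the linchpin from the drip tray and put it, from above and right down to its shoulder, through the hole in the squared end of the knock bar, its open ring pointing away from the tub; then swing the sprung ring down over the bar's end until it snaps past the pin's nose. Work by feel without forcing the pin or the bar, leave the tamper, milk jug and scale where they are, and let go.

Things in the scene. Friction and masses are not known exactly. Their poses are not given: they have to be found in the camera images.
- knock_box: Tapered round black knock box, fixed: 172 mm across at the rim, 148 mm tall. Origin: centre of its underside, z up. A steel knock bar runs across it along its y axis, axis 120 mm up, stiff to slide (about 16 N), cannot turn. The bar's squared end, 22 x 22 mm, sticks out on the -y side, ends 11.5 mm past the centre of its vertical through hole, 11.5 mm diameter, mouth chamfered 1.5 mm.
- bush_face (a point): Centre of the outer face of the steel bush plate (46 mm wide, 40 mm tall) from which the squared bar end sticks out, at the box's -y side, 93 mm from the box's axis, 120 mm above the counter. Axes as the box's.
- hole_mid (a point): The hole's mouth if the bar stood at mid travel: on the centre line of the bar's flat top, 131 mm up, 126 mm from the box's axis to its -y. Axes as the box's (-y: out from the tub). The bar was slid in by hand, so the real hole is up to 11 mm off this point along y (x and z are right): find it by feel or sight. With the pin home its origin is at the real mouth.
- drip_tray: Black drip tray, 130 x 170 mm, fixed, with a steel grille on top, 56 mm above the counter, with five slots 11.5 mm wide along its x. Origin: centre of its underside. The linchpin stands shank down in the middle slot.
- linchpin: Steel linchpin, about 90 g, upright. Origin: centre of the underside of its shoulder (18 mm diameter, 4 mm thick), z up. Shank 9 mm diameter, round-nosed, down to 35.5 mm below the origin. Head: block 16 mm (x) by 14 mm (y), top 30 mm above the origin; grip its y faces higher than 11 mm, above the ring. The open ring sticks out to the pin's +x.
- ring_hinge (a point): Middle of the ring's hinge line in the linchpin's head, 8 mm above the linchpin's origin; the line is the pin's y axis. Home in the bar, the pin's +x must point along the box's -y (out from the tub), or the ring cannot pass round the bar's end.
- ring_far (a point): Farthest point of the wire of the linchpin's ring, 44 mm from the hinge line. Round steel ring, 45 mm across its wire's centre line (widest 21 mm from the hinge), wire 3.5 mm thick. It moves with the ring: level with the hinge when open, just past the shank's nose on the tub's side when shut.
- lock_ring (a joint): Swing of the ring in rad: 0 = open, level, towards the pin's +x; 1.571 = straight down, stretched over the pin's nose; shut = snapped past the nose, 1.65 or more (stop at 1.77). It stays where left (friction 0.02 N m) and swings easily to about 1.45, then the wire must be sprung 1.2 mm over the nose: 0.1 to 0.2 N m, then it snaps past and the nose keeps it shut.
- tamper: Coffee tamper, steel foot 58 mm across and black handle, 100 mm tall, standing on a 6 mm rubber mat; bystander. Origin: centre of its underside.
- milk_jug: Steel milk jug, 84 mm across, 100 mm tall, handle to its +x reaching 72 mm from the axis; bystander. Origin: centre of its underside.
- scale: Flat black coffee scale, 130 x 160 x 23 mm; bystander. Origin: centre of its underside.

How it is judged (in metres and radians):
On the way, in this order (a step that is already met when the one before it is completed fails the run):
1. the linchpin is down to its shoulder in the bar's hole, ring still open (z of linchpin in the frame of hole_mid between -0.003 and 0.0035 m and x of linchpin in the frame of hole_mid between -0.005 and 0.005 m and y of linchpin in the frame of hole_mid between -0.016 and 0.016 m and angle between linchpin's own z axis and vertical below 0.2 rad and value of joint lock_ring below 0.8 rad), for 0.2 s.
2. the ring is swung over the bar end and has snapped past the pin's nose (value of joint lock_ring above 1.62 rad), for 0.2 s.
At the end, for the whole second after the job is handed in: Linchpin at rest in the bar's hole: shoulder within 3.5 mm of the bar's top, 5 mm of its centre line, 16 mm of mid travel; upright to 0.2 rad; ring snapped past the nose (above 1.62 rad); never over 25 N between pin and bar or box; bystanders within 20 mm of their starts (z of linchpin in the frame of hole_mid between -0.003 and 0.0035 m and x of linchpin in the frame of hole_mid between -0.005 and 0.005 m and y of linchpin in the frame of hole_mid between -0.016 and 0.016 m and angle between linchpin's own z axis and vertical below 0.2 rad and value of joint lock_ring above 1.62 rad and linear speed of linchpin below 0.02 m/s); the robot touches nothing.
It fails at once if the linchpin is forced: more than 25 N between the linchpin and the knock box or its bar (contact force between linchpin and knock_box above 25 N).
It fails at once if a bystander is disturbed (distance of any of tamper, milk_jug, scale from where it was at the start of the episode above 0.02 m).
It also fails if it takes over 69 s, if anything falls off the work surface, if the arm or the gripper's body presses on something with over 40 N, if the wrist force passes 120 N, or if a joint passes its speed limit or range.

## Working session

There is one attempt and no reset: what is moved stays moved. The work goes in short steps, Python scripts to look and compute and a tool call to move; the robot and the scene stay as the last step left them, time stands still between calls to the robot, and variables do not carry over. Pictures are saved under pics/ and viewed, at most 10 in all, crops included, and the job is handed in when it is done.

Besides the shell and the picture viewer there is one more tool, called after "Emit:" in YAML: its name, and indented under it one key for each argument. step_arm: Moves the arm, as the interface text tells. Its arguments: {"type":"object","properties":{"targets":{"type":"array"},"fingers":{"type":"number"},"newtons":{"type":"number"}},"required":["targets"]}

```bash
mkdir -p pics; ls
python3 - <<'E'
from bench import r, vision
import cv2
for n in("side","top"):
    s=vision.snapshot(n); cv2.imwrite(f"pics/{n}0.png",s["img"]); print(n,s["mtx"],s["eye"],s["attitude"],s.keys())
print(r.sense())
E
```

```text
pics
side [[406.53642905   0.         326.15474507]
 [  0.         406.53642905 199.05076534]
 [  0.           0.           1.        ]] [123.94406029 756.17254058 747.27274207] [  50.51791798    0.43738257 -144.84617115] dict_keys(['img', 'mtx', 'eye', 'attitude'])
top [[385.73672651   0.         319.53421494]
 [  0.         385.73672651 197.05239133]
 [  0.           0.           1.        ]] [532.32225332  62.65702454 904.07905443] [  5.9906578    1.49382757 -91.3900642 ] dict_keys(['img', 'mtx', 'eye', 'attitude'])
{'time': 0.1, 'joint_pos': array([-7.93744445e+01,  7.50819653e+00,  8.53246673e+01, -5.12915171e-04,
        8.72617156e+01, -4.89270350e+00]), 'qd': array([ 0.02787702, -0.11418804, -0.17724351,  0.01147643, -0.06179422,
        0.02010613]), 'joint_efforts': array([ 1.61301279e-03, -5.70953321e+01, -5.01942158e+01, -5.24245615e-05,
        8.16751941e-03, -1.92623406e-05]), 'tool_pos': array([ 160.46299433, -577.66027567,  252.36064847]), 'tcp_rot': array([-1.79905722e+02, -7.55625662e-03,  1.55182777e+01]), 'ft_force': array([-0.95524876,  0.58163275,  0.20880507]), 'wrist_torque': array([0.04912747, 0.00174296, 0.03146478]), 'grip_force': 0.0, 'finger_gap': 85.28406229888833}
```

View pics/top0.png

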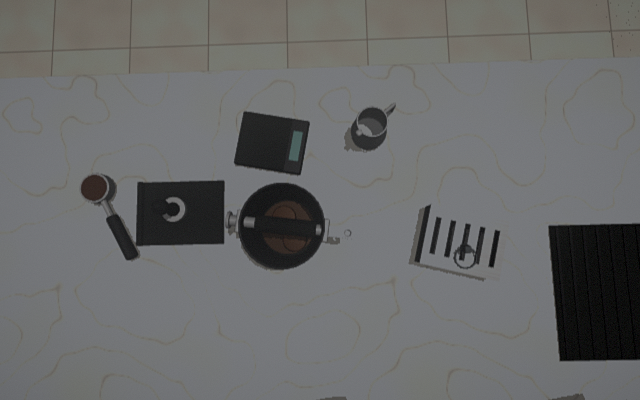

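View pics/side0.png

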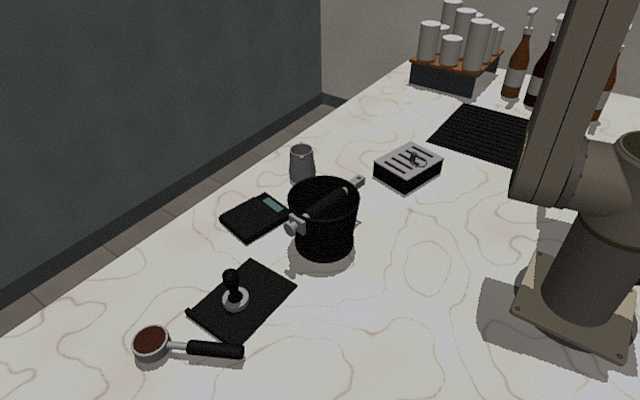

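The top view shows the knock box at about (283,226), the squared bar end at (333,240), and the pin and ring in the tray at about (465,255). The side view shows the bar end at (355,183) and the pin at (415,158). I'll enlarge these areas.

```bash
cat > h.py <<'E'
import numpy as np, cv2
from scipy.spatial.transform import Rotation as R
def ray(s,u,v):
    d=np.linalg.inv(s["mtx"])@[u,v,1.]
    d=R.from_euler('xyz',s["attitude"],degrees=True).apply([d[0],-d[1],-d[2]])
    return np.array(s["eye"]),d/np.linalg.norm(d)
def onz(s,u,v,z):
    e,d=ray(s,u,v); return e+d*(z-e[2])/d[2]
def proj(s,p):
    c=R.from_euler('xyz',s["attitude"],degrees=True).inv().apply(np.array(p)-s["eye"])
    q=s["mtx"]@[c[0],-c[1],-c[2]]; return q[:2]/q[2]
def two(s1,p1,s2,p2):
    e1,d1=ray(s1,*p1); e2,d2=ray(s2,*p2)
    t=np.linalg.lstsq(np.c_[d1,-d2],e2-e1,rcond=None)[0]
    a,b=e1+t[0]*d1,e2+t[1]*d2; return (a+b)/2,np.linalg.norm(a-b)
def crop(img,u,v,w,h,k,g=2.0):
    c=cv2.resize(img[v:v+h,u:u+w],None,fx=k,fy=k,interpolation=cv2.INTER_CUBIC)
    return np.clip(c*g,0,255).astype(np.uint8)
E
python3 - <<'E'
from bench import r, vision
from h import *
t=vision.snapshot("top");s=vision.snapshot("side")
a=np.hstack([crop(t["img"],300,210,50,50,8),crop(t["img"],440,220,50,50,8)])
b=np.hstack([crop(s["img"],340,165,50,25,8,1.2),crop(s["img"],392,140,50,25,8,1.2)])
cv2.imwrite("pics/c1.png",np.vstack([a,b]))
m=(cv2.cvtColor(t["img"],cv2.COLOR_BGR2GRAY)<40).astype(np.uint8)
n,l,st,c=cv2.connectedComponentsWithStats(m)
for i in range(1,n):
    if st[i,4]>60: print(st[i],c[i])
E
```

```text
[ 235  112   74   63 2719] [264.9481427 142.290548 ]
[ 136  181   88   64 5039] [180.53185156 213.07779321]
[ 239  183   85   86 4551] [280.15886618 225.25554823]
[415 206  15  56 225] [421.92 233.76]
[107 215  31  45 549] [121.77595628 236.45537341]
[430 218  11  35 120] [434.85       234.86666667]
[445 221  10  35 111] [449.26126126 238.93693694]
[460 224  10  36 106] [463.67924528 242.17924528]
[  549   224    91   137 11562] [596.75566511 290.54705068]
[477 228   8  22  63] [480.14285714 237.61904762]
[489 231  10  36 154] [493.80519481 248.65584416]
```

View pics/c1.png

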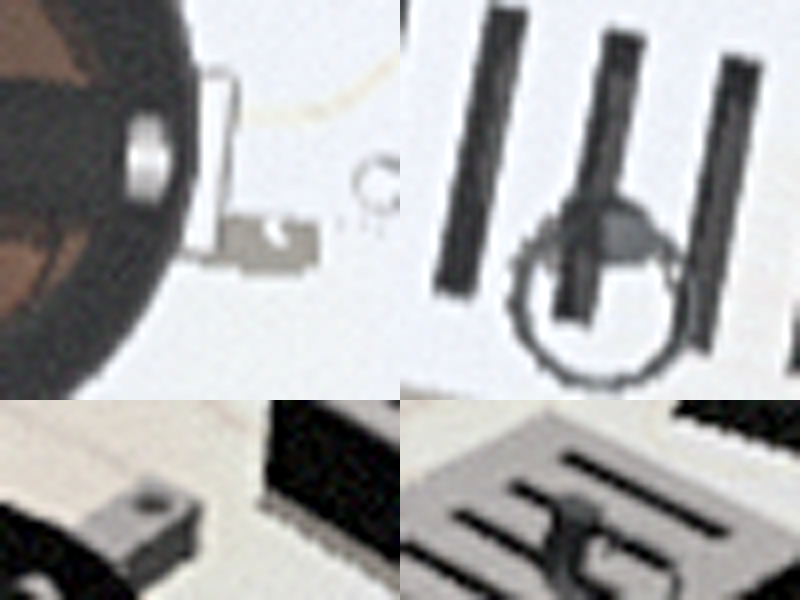

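The bar's top is washed out white. A faint circle at about (347,233) is probably the hole, and the grey strip beside it is its shadow. In the side view the hole is at about (359,177.5). The pin head is at (468.5,249) in top and (414,152.5) in side, and the ring centre is at (465,256). Next I'll triangulate these.

Run:
```python
from bench import r, vision
from h import *
np.set_printoptions(precision=1,suppress=True)
t=vision.snapshot("top");s=vision.snapshot("side")
print("hole2",two(t,(347.3,233),s,(358.9,177.5)), "top@131",onz(t,347.3,233,131),"side@131",onz(s,358.9,177.5,131))
print("head top", onz(t,468.5,249,86), two(t,(468.5,249),s,(414.2,152.5)))
print("ring c",onz(t,465,256.3,64))
# slot dirs
g=cv2.cvtColor(t["img"],cv2.COLOR_BGR2GRAY); n,l,st,c=cv2.connectedComponentsWithStats((g<40).astype(np.uint8))
for i in range(1,n):
    if 60<st[i,4]<240:
        vs,us=np.nonzero(l==i); P=np.array([onz(t,u,v,56)[:2] for u,v in zip(us,vs)])
        w,V=np.linalg.eigh(np.cov(P.T)); print(P.mean(0),np.degrees(np.arctan2(V[1,1],V[0,1])))
# knock box rim: dark blob at z~148
print("rim",[onz(t,*p,148) for p in((239,226),(324.5,226),(281,183),(281,269.5))])
print("plate",[onz(t,*p,140) for p in((327.5,219),(326,241.5))])
cv2.imwrite("pics/c2.png",np.hstack([crop(t["img"],318,212,40,40,10,1.0)*1, crop(t["img"],445,232,40,40,10,1.3)]))
q=t["img"][212:252,318:358].astype(float); q=(q-q.min())/(np.percentile(q,99)-q.min())
q=cv2.resize(np.clip((q-.6)/.4,0,1)*255,None,fx=10,fy=10,interpolation=cv2.INTER_CUBIC)
cv2.imwrite("pics/c2.png",np.hstack([np.clip(q,0,255).astype(np.uint8),crop(t["img"],445,232,40,40,10,1.6)]))
```

```text
hole2 (array([540.6,  27.3, 129.3]), np.float64(0.3149521005692707)) top@131 [540.4  27.3 131. ] side@131 [539.6  29.3 131. ]
head top [ 501.6 -225.7   86. ] (array([ 501.7, -226.4,   83.6]), np.float64(0.4367447630614987))
ring c [ 485.5 -225.1   64. ]
[ 536.  -138.1] 165.67656336449983
[ 533.7 -166.2] 165.47734019187965
[ 523.2 -196.3] 166.29002397151623
[ 514.7 -226.7] 164.96203408002896
[ 514.7 -260.9] 166.9915494578167
[ 500.3 -290.3] 165.92933180463328
rim [array([559.2, 240.2, 148. ]), array([555. ,  72.1, 148. ]), array([642.2, 156.2, 148. ]), array([473. , 158.6, 148. ])]
plate [array([568.9,  65.9, 140. ]), array([524.7,  70. , 140. ])]
```

View pics/c2.png

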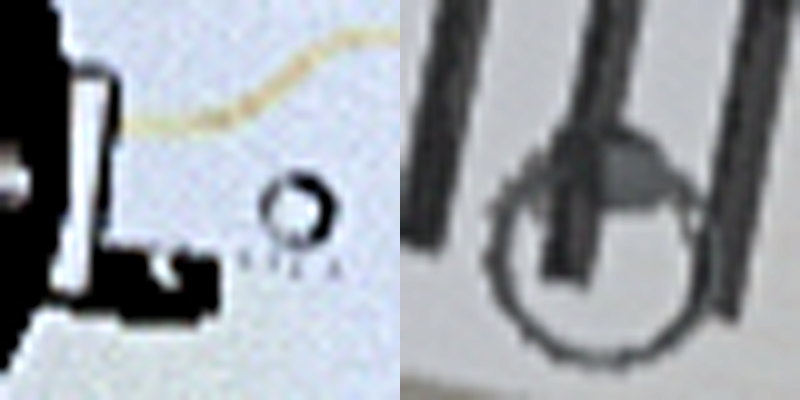

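Estimates so far: the hole is at about (540.8, 27.6, 131) with box yaw about -6.5°, and the pin is at about (502, -225, 56) with its ring pointing at about 180°. I'm moving above the pin.

Emit:
step_arm:
  targets:
    - [[10,10,-3,0,0,-0.01],[35,36,-10,0,0,-0.03],[65,67,-18,0,0,-0.05],[95,98,-26,0,0,-0.08],[125,129,-34,0,0,-0.1],[155,160,-42,0,0,-0.12],[185,191,-50,0,0,-0.15],[215,222,-58,0,0,-0.17],[245,253,-66,0,0,-0.2],[275,284,-74,0,0,-0.22],[305,316,-84,0,0,-0.25],[328,340,-93,0,0,-0.27]]
  fingers: 0
  newtons: 40

```text
time: 1.3
tool_pos: [480.7, -246.2, 163.8]
tcp_rot: [180.0, -0.1, -0.0]
ft_force: [0.7, -0.8, 0.3]
finger_gap: 42.7
grip_force: 0.0
```

Emit:
step_arm:
  targets:
    - [[10,11,-10,0,0,0],[14,14,-25,0,0,0],[14,14,-35,0,0,0],[14,14,-35,0,0,0]]

```text
time: 1.63
tool_pos: [491.8, -232.7, 125.8]
tcp_rot: [-179.9, 0.2, 0.1]
ft_force: [0.3, 0.5, -0.6]
finger_gap: 42.7
grip_force: 0.0
```

Run:
```python
from bench import r, vision
from h import *
print(r.sense())
t=vision.snapshot("top");s=vision.snapshot("side")
print(proj(t,[502,-225,86]),proj(s,[502,-225,86]))
cv2.imwrite("pics/c3.png",np.hstack([crop(t["img"],430,215,60,75,6,1.6),crop(s["img"],380,115,70,75,6,1.2)]))
```

```text
{'time': 1.6333, 'joint_pos': array([-3.07091647e+01,  4.75636644e+00,  1.01867357e+02, -1.50564252e-02,
        7.36383944e+01,  5.91932856e+01]), 'qd': array([-1.35612451, -1.52655214, -1.14712967, -0.15192758,  2.19792846,
       -0.1508397 ]), 'joint_efforts': array([  1.06463481, -52.6222837 , -49.14322972,   0.14245663,
        -0.75091258,   0.09042888]), 'tool_pos': array([ 491.82710868, -232.68174444,  125.78763378]), 'tcp_rot': array([-1.79878149e+02,  2.32521903e-01,  1.02071451e-01]), 'ft_force': array([ 0.31112362,  0.47480849, -0.6164158 ]), 'wrist_torque': array([-0.0075323 ,  0.02367349,  0.02657028]), 'grip_force': 0.0, 'finger_gap': 42.70365781363052}
[468.14761619 248.79643706] [414.06538357 152.00043547]
```

View pics/c3.png

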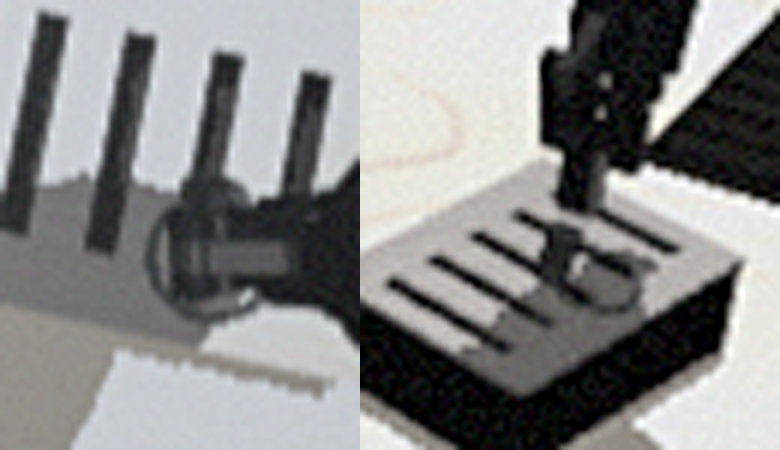

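The view shows the gripper about 10 mm short of the pin, with the ring centre at top (464,258). I'll correct the position, descend and close gently.

Emit:
step_arm:
  targets:
    - [[5,4,-3,0,0,0],[10,7.5,-10,0,0,0],[10,7.5,-20,0,0,0],[10,7.5,-30,0,0,0],[10,7.5,-35.5,0,0,0],[10,7.5,-35.5,0,0,0],[10,7.5,-35.5,0,0,0]]

```text
time: 2.32
tool_pos: [502.7, -226.1, 92.2]
tcp_rot: [-179.9, 0.1, 0.0]
ft_force: [0.9, -0.2, -0.0]
finger_gap: 42.8
grip_force: 0.0
```

Emit:
step_arm:
  targets:
    - [[0,0,0,0,0,0],[0,0,0,0,0,0],[0,0,0,0,0,0],[0,0,0,0,0,0],[0,0,0,0,0,0],[0,0,0,0,0,0]]
  fingers: 1
  newtons: 20

```text
time: 2.82
tool_pos: [503.7, -226.5, 93.6]
tcp_rot: [180.0, -0.1, 0.0]
ft_force: [-0.0, 0.4, 2.0]
finger_gap: 13.2
grip_force: 24.2
```

Emit:
step_arm:
  targets:
    - [[0,0,0,0,0,0],[0,0,4,0,0,0],[0,0,12,0,0,0],[0,0,25,0,0,0],[0,0,45,0,0,0],[0,0,70,0,0,0],[0,0,95,0,0,0],[0,0,120,0,0,0],[0,0,135,0,0,0],[0,0,140,0,0,0],[0,0,140,0,0,0]]
  newtons: 45

```text
time: 3.73
tool_pos: [504.3, -226.8, 235.9]
tcp_rot: [179.9, -0.2, 0.0]
ft_force: [-0.2, -0.2, -0.8]
finger_gap: 12.6
grip_force: 48.1
```

Run:
```python
from bench import r, vision
from h import *
t=vision.snapshot("top");s=vision.snapshot("side");x=r.sense()
print(x["tool_pos"],x["tcp_rot"],x["ft_force"],x["finger_gap"])
o=x["tool_pos"]-[0,0,34]
u,v=proj(t,o).astype(int); a,b=proj(s,o).astype(int); print(u,v,a,b)
cv2.imwrite("pics/c4.png",np.hstack([crop(t["img"],u-30,v-25,60,60,6,1.6),crop(s["img"],a-30,b-30,60,60,6,1.3)]))
```

```text
[ 502.96752722 -226.06540165  232.47049935] [-1.79974908e+02  4.41146270e-02  4.71429588e-02] [-0.61376029 -0.39593513 -1.80368427] 12.817660637590125
491 250 419 117
```

View pics/c4.png

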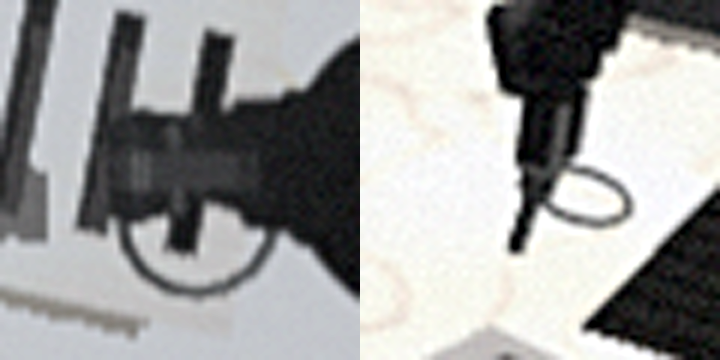

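The pin is held upright with its ring level. In the side view the nose is at about (414.6,128) and the ring's far point at (434,122). In the top view the ring's bottom is at (493.6,273.7). I'll compare these with predictions.

Run:
```python
from bench import r, vision
from h import *
np.set_printoptions(precision=1,suppress=True)
t=vision.snapshot("top");s=vision.snapshot("side");x=r.sense();print(x["tool_pos"])
for z0 in(196,200):
    o=np.array([502.7,-226.2,z0])
    print(z0,"nose side",proj(s,o-[0,0,35.5]),"shoulder side",proj(s,o),"ringfar side",proj(s,o+[-45.5,0,8]),"ringfar top",proj(t,o+[-45.5,0,8]))
# nose bottom (dark lowest) in side
print("nose at", onz(s,414.6,128.2,162), "ring far/ top", onz(t,493.4,273.7,205))
# ring far wire extents in top
g=cv2.cvtColor(t["img"],cv2.COLOR_BGR2GRAY)[262:276,475:512]; print(g)
```

```text
[ 502.5 -225.8  231.4]
196 nose side [417.4 129.7] shoulder side [419.1 118.5] ringfar side [434.8 120.4] ringfar top [494.3 276.3]
200 nose side [417.6 128.4] shoulder side [419.3 117.2] ringfar side [435.1 119.1] ringfar top [495.3 276.5]
nose at [ 512.  -226.8  162. ] ring far/ top [ 461.8 -224.5  205. ]
[[ 36  42  39  33  33  27  43  58  59  86 103 105 124 126  54  20  16  12
   20  66 128 125 124 126 103  45  20  23  20  15  14  12   8  17  14  12
   19]
 [ 80  80  56  44  54  38  71 107 107 115 127 126 129 119  42  17  19  15
   26  85 124 123 125 124 124  94  73  74  54  20  18  31  24  16  14  18
   17]
 [114 115 101  92  75  37  75 128 128 126 127 126 127 104  35  10  13  18
   35 104 126 122 123 123 124 124 115 117  89  37  48  94  89  31   8  13
   14]
 [125 125 125 126  92  36  61 126 127 125 124 125 127  85  31  13  12   8
   38 115 125 122 121 121 122 122 125 129  90  43  65 128 124  67  28  22
   13]
 [124 126 126 127 115  45  42 106 124 124 121 125 124  81  65  39  24  26
   54 125 127 124 122 123 121 122 124 120  66  46  81 127 130 108  97  81
   53]
 [126 125 125 12
[... 679 characters left out ...]
 126 125 126 127 116 100  66  49  73  99 125 126 124 125 125 123 125 123
  125]
 [123 122 122 124 124 125 125 125 108  79  46  46  72 100 103 115 114 121
  116 109 108 101  78  55  50  68 108 125 126 126 124 124 123 125 125 124
  124]
 [122 122 122 122 123 124 123 126 126 115  97  67  37  45  51  78  81  92
   84  68  70  56  49  70  93 107 124 126 125 125 125 124 122 126 123 124
  123]
 [125 122 123 121 121 121 122 123 123 124 126 108  88  73  64  58  60  55
   54  67  69  78  92 103 122 126 126 126 125 124 124 124 125 126 125 125
  124]
 [115 120 123 124 123 123 121 122 120 121 122 122 119 110 106  97  96  96
   96 105 104 109 122 122 122 124 126 123 125 126 124 124 124 124 124 126
  124]]
```

Run:
```python
from bench import r, vision
from h import *
np.set_printoptions(precision=1,suppress=True,linewidth=200)
s=vision.snapshot("side")
g=cv2.cvtColor(s["img"],cv2.COLOR_BGR2GRAY).astype(float); print(g[112:132,406:436].astype(int))
c=[]
for v in range(120,128):
    w=np.clip(180-g[v,408:421],0,None); w[w<30]=0; c.append((v,(w*np.arange(408,421)).sum()/w.sum())); 
print(c)
# predicted shank axis for tilts about y and base x
for th in(0,.05,.1,.15):
  for x0 in(503,506,509):
    top=np.array([x0,-226,198+15.]);ax=np.array([np.sin(th),0,-np.cos(th)])
    p=[proj(s,top+ax*l) for l in(15,20,35,50.5)]
    print(th,x0,np.array(p).ravel())
```

```text
[[192 194 190 195 192 192 192 198 175  61   0   1  14   1  20  47  68  38   0  81 172 199 195 191 193 197 192 191 191 193]
 [194 191 190 190 192 192 193 201 176  54   3  24  14  10  28  61  57  29  33 129 194 197 196 191 189 190 190 191 190 191]
 [196 187 190 192 197 192 194 200 175  27   6   6   0  14  27  68  63  53 116 190 209 199 194 193 193 194 194 192 192 193]
 [195 192 194 189 190 193 194 199 174  70  33  32  32  16  38  66  60  58 115 167 173 183 182 198 195 196 192 191 192 195]
 [192 189 192 193 190 193 194 195 190 154  53  54  56  55  56  64  55  85  91  63  68 102 120 168 186 198 197 194 190 189]
 [194 197 188 189 192 194 193 194 206 182  45  33  56  64  56  43  99 176 175 145 138 121  72  74 129 173 190 198 196 191]
 [195 195 187 192 192 192 192 190 197 151   3  29  39  18  24  66 155 207 200 201 201 194 166 120  82  87 142 191 195 196]
 [193 193 191 192 192 191 195 192 190 150  28  29  39  23  13 108 196 202 193 193 198 194 198 196 159 114  87 146 187 196]
 [194 192 191 193 192 190 189 193 205 185  94  14  35  27  36 143 209 194 194 193 190 194 192 193 198 182 119  86 16
[... 1664 characters left out ...]
5))]
0 503 [419.1 117.9 418.9 119.5 418.1 124.2 417.4 129. ]
0 506 [418.1 117.6 417.9 119.2 417.2 123.9 416.4 128.7]
0 509 [417.1 117.3 416.9 118.9 416.2 123.6 415.5 128.4]
0.05 503 [418.9 117.8 418.5 119.3 417.6 124.  416.6 128.8]
0.05 506 [417.9 117.5 417.5 119.1 416.6 123.7 415.6 128.5]
0.05 509 [416.9 117.2 416.6 118.8 415.6 123.4 414.7 128.2]
0.1 503 [418.6 117.7 418.2 119.2 417.  123.8 415.8 128.5]
0.1 506 [417.6 117.4 417.2 118.9 416.  123.5 414.8 128.2]
0.1 509 [416.6 117.1 416.2 118.6 415.1 123.2 413.9 127.9]
0.15 503 [418.4 117.6 417.9 119.1 416.4 123.6 415.  128.1]
0.15 506 [417.4 117.3 416.9 118.8 415.5 123.3 414.  127.8]
0.15 509 [416.4 117.  415.9 118.5 414.5 123.  413.1 127.5]
```

The shank leans about 0.17 rad, with the nose towards +x. I'll tilt the tool to straighten it and measure again.

Emit:
step_arm:
  targets:
    - [[0,0,0,0,0.06,0],[0,0,0,0,0.12,0],[0,0,0,0,0.17,0],[0,0,0,0,0.17,0],[0,0,0,0,0.17,0],[0,0,0,0,0.17,0]]

```text
time: 4.48
tool_pos: [503.1, -226.1, 232.3]
tcp_rot: [-180.0, 9.7, 0.1]
ft_force: [-1.2, -0.5, -0.7]
finger_gap: 12.6
grip_force: 48.2
```

Run:
```python
from bench import r, vision
from h import *
np.set_printoptions(precision=1,suppress=True,linewidth=200)
s=vision.snapshot("side");t=vision.snapshot("top");x=r.sense();print(x["tool_pos"],x["tcp_rot"])
g=cv2.cvtColor(s["img"],cv2.COLOR_BGR2GRAY).astype(float); print(g[112:134,408:440].astype(int))
for z0 in(196,200):
  for x0 in(502,506): print(z0,x0,[proj(s,[x0,-226,z0-l]) for l in(0,20,35.5)], proj(s,[x0-45.5,-226,z0+8]),proj(t,[x0-44,-226,z0+8]))
gt=cv2.cvtColor(t["img"],cv2.COLOR_BGR2GRAY)[268:280,478:508];print(gt)
```

```text
[ 503.  -226.3  233. ] [-180.     9.7    0. ]
[[192 191 192 194 196 196 197 141   0  14  11  20  14  47  79  52   1   4 112 196 197 191 194 193 189 193 192 193 194 193 193 191]
 [191 194 194 192 194 197 194 144   0   1  15  15   2  42  75  55   0  48 151 207 198 196 194 192 194 193 194 190 197 195 189 193]
 [193 189 196 193 194 196 194 149   0   0   6  10  10  39  71  53  78 133 172 190 187 200 202 195 195 199 192 193 190 192 195 196]
 [194 195 193 192 188 195 199 169  63  41  47  31  41  59  65  41  75 121 112 105 119 151 159 176 191 201 197 197 196 192 192 194]
 [193 192 193 191 190 193 198 191 148  84  58  58  62  66  57  62 122 138 130 130 117  98  93  86 130 156 184 199 194 192 194 197]
 [195 188 192 195 196 194 195 198 191 118  23  49  49  44  19  95 181 205 204 201 195 175 163 132 114  85 118 171 191 194 197 187]
 [191 192 191 193 191 192 192 199 189 134  12  23  27  28  13 110 189 197 195 195 197 199 199 203 195 150  78 100 173 199 194 194]
 [190 190 198 193 195 193 193 196 178 108   5  27  35  13  27 128 210 196 191 190 192 189 190 195 203 198 147  71 143 204 194 195]
 [196 
[... 3029 characters left out ...]
102 119 126 126 125 124 123 122 122 123 123 124 126 107  81  55  52  68 111 127 126]
 [125 126 124 124 124 123 101  73  56  57  85 107 117 126 128 128 126 126 128 125 106 103  67  50  66  97 105 128 128 126]
 [113 113 120 121 125 126 125 112  97  76  57  60  81 101 105 106 110 111 103 101  66  66  49  75 104 127 127 127 126 127]
 [ 90  93 101 104 109 114 122 121 125 113  93  59  57  54  59  61  65  68  53  51  57  68  69 109 127 127 127 126 126 127]
 [ 86  85  85  85  84  90 102 105 125 126 124 100  98  92  76  74  66  68  80  92  98 105 104 127 128 126 125 125 126 125]
 [ 88  85  86  88  83  86 106 108 125 126 127 126 127 126 112 112 103 102 111 123 124 125 126 128 127 126 125 126 125 127]]
```

The pin is now upright, about 3 mm from the TCP along its own +x. I'll swing it to the hole, turning about 83.5°.

Emit:
step_arm:
  targets:
    - [[1,8,2,0,0,0.1],[4,28,4,0,0,0.22],[8,52,5,0,0,0.34],[11,76,5,0,0,0.46],[15,100,5,0,0,0.58],[18,122,5,0,0,0.7],[22,146,5,0,0,0.82],[25,170,5,0,0,0.94],[29,194,5,0,0,1.06],[32,216,5,0,0,1.18],[35,236,5,0,0,1.29],[37,249,5,0,0,1.39]]

```text
time: 5.58
tool_pos: [540.2, 24.6, 238.5]
tcp_rot: [179.9, 9.7, 80.1]
ft_force: [0.1, -0.6, -0.4]
finger_gap: 12.6
grip_force: 48.1
```

Emit:
step_arm:
  targets:
    - [[1,5,0,0,0,0.04],[1,7,0,0,0,0.067],[1,7,0,0,0,0.067],[1,7,0,0,0,0.067],[1,7,0,0,0,0.067]]

```text
time: 6.0
tool_pos: [541.3, 29.0, 238.3]
tcp_rot: [180.0, 9.7, 83.4]
ft_force: [-0.9, 0.6, -0.2]
finger_gap: 12.4
grip_force: 48.1
```

Run:
```python
from bench import r, vision
from h import *
np.set_printoptions(precision=1,suppress=True,linewidth=200)
s=vision.snapshot("side");t=vision.snapshot("top");x=r.sense();print(x["tool_pos"],x["tcp_rot"],x["ft_force"])
o=x["tool_pos"]-[0.3,3,37]; print(o,proj(s,o),proj(s,o-[0,0,35.5]),proj(t,o+[-5,-44,8]))
a=crop(t["img"],330,205,60,60,6,1.6); b=crop(s["img"],330,125,60,75,6,1.3)
cv2.imwrite("pics/c5.png",np.hstack([np.vstack([a,np.zeros((90,360,3),np.uint8)]),b]))
```

```text
[541.3  29.1 238.1] [-180.     9.7   83.4] [-0.9  0.  -0.8]
[541.   26.1 201.1] [360.4 153.5] [359.7 165.5] [374.7 234.4]
```

View pics/c5.png

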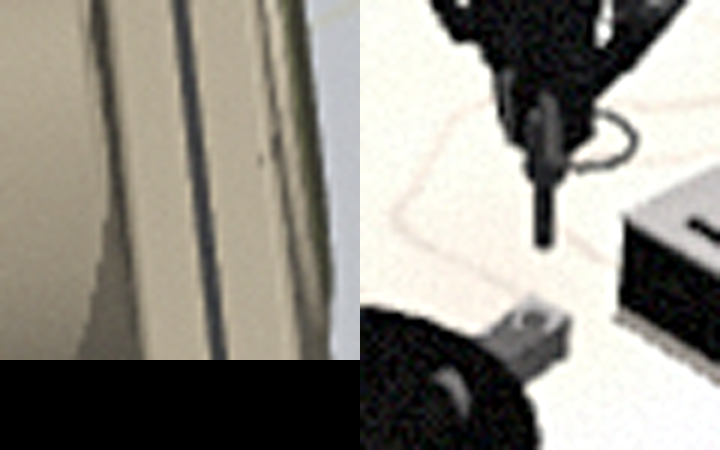

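In the side view the nose at (360,165.7) sits almost directly over the hole at (358.4,178), and the pin is upright. I'll nudge +1 mm in y and descend to near the mouth, then slower.

Emit:
step_arm:
  targets:
    - [[0,1,-6,0,0,0],[0,1,-14,0,0,0],[0,1,-22,0,0,0],[0,1,-28,0,0,0],[0,1,-31,0,0,0],[0,1,-31,0,0,0]]

```text
time: 6.6
tool_pos: [540.5, 30.7, 205.5]
tcp_rot: [-179.8, 9.8, 83.5]
ft_force: [-0.1, 0.3, -1.1]
finger_gap: 12.2
grip_force: 48.1
```

Emit:
step_arm:
  targets:
    - [[0,0,-1,0,0,0],[0,0,-2,0,0,0],[0,0,-3,0,0,0],[0,0,-4,0,0,0],[0,0,-5,0,0,0],[0,0,-5,0,0,0]]

```text
time: 7.1
tool_pos: [541.3, 30.7, 202.0]
tcp_rot: [-180.0, 9.7, 83.5]
ft_force: [-0.1, 0.6, -1.0]
finger_gap: 12.4
grip_force: 48.1
```

Emit:
step_arm:
  targets:
    - [[0,0,-1,0,0,0],[0,0,-2,0,0,0],[0,0,-3,0,0,0],[0,0,-4,0,0,0],[0,0,-4,0,0,0]]

```text
time: 7.52
tool_pos: [541.6, 30.6, 198.1]
tcp_rot: [180.0, 9.7, 83.5]
ft_force: [2.5, -0.6, -1.5]
finger_gap: 12.2
grip_force: 48.1
```

Emit:
step_arm:
  targets:
    - [[0,0,-1,0,0,0],[0,0,-2,0,0,0],[0,0,-3,0,0,0],[0,0,-4,0,0,0],[0,0,-4,0,0,0]]

```text
time: 7.93
tool_pos: [541.5, 30.7, 194.1]
tcp_rot: [180.0, 9.7, 83.5]
ft_force: [3.2, 0.1, -0.7]
finger_gap: 12.6
grip_force: 48.2
```

The nose is in the hole. The wall pushes towards +x, so I'll comply.

Emit:
step_arm:
  targets:
    - [[0.8,0,0,0,0,0],[1,0,-1,0,0,0],[1,0,-2,0,0,0],[1,0,-3,0,0,0],[1,0,-4,0,0,0],[1,0,-5,0,0,0],[1,0,-5,0,0,0]]

```text
time: 8.52
tool_pos: [542.0, 30.8, 188.6]
tcp_rot: [-179.9, 9.7, 83.5]
ft_force: [0.1, -0.3, -1.4]
finger_gap: 12.8
grip_force: 48.1
```

Emit:
step_arm:
  targets:
    - [[0,0,-1.5,0,0,0],[0,0,-3,0,0,0],[0,0,-4.5,0,0,0],[0,0,-6,0,0,0],[0,0,-6,0,0,0]]

```text
time: 8.93
tool_pos: [542.1, 30.7, 182.6]
tcp_rot: [-180.0, 9.7, 83.5]
ft_force: [-0.9, -0.8, -0.4]
finger_gap: 12.5
grip_force: 48.1
```

Emit:
step_arm:
  targets:
    - [[0,0,-1.5,0,0,0],[0,0,-3,0,0,0],[0,0,-4.5,0,0,0],[0,0,-6,0,0,0],[0,0,-7.5,0,0,0],[0,0,-9,0,0,0],[0,0,-9,0,0,0]]

```text
time: 9.52
tool_pos: [542.1, 30.7, 173.7]
tcp_rot: [-180.0, 9.7, 83.5]
ft_force: [-0.1, -0.2, -1.1]
finger_gap: 12.5
grip_force: 48.1
```

Emit:
step_arm:
  targets:
    - [[0,0,-0.7,0,0,0],[0,0,-1.4,0,0,0],[0,0,-2,0,0,0],[0,0,-2,0,0,0]]

```text
time: 9.85
tool_pos: [542.3, 30.7, 172.0]
tcp_rot: [-180.0, 9.7, 83.5]
ft_force: [0.1, 1.1, -0.8]
finger_gap: 12.5
grip_force: 48.1
```

Emit:
step_arm:
  targets:
    - [[0,0,-0.7,0,0,0],[0,0,-1.4,0,0,0],[0,0,-2,0,0,0],[0,0,-2,0,0,0]]

```text
time: 10.18
tool_pos: [542.2, 30.7, 169.9]
tcp_rot: [-180.0, 9.7, 83.5]
ft_force: [-0.6, 0.7, -0.5]
finger_gap: 12.5
grip_force: 48.1
```

Emit:
step_arm:
  targets:
    - [[0,0,-0.5,0,0,0],[0,0,-1,0,0,0],[0,0,-1.5,0,0,0],[0,0,-1.5,0,0,0]]

```text
time: 10.52
tool_pos: [542.3, 30.7, 168.5]
tcp_rot: [-180.0, 9.7, 83.5]
ft_force: [-0.4, -0.2, -0.9]
finger_gap: 12.1
grip_force: 48.1
```

Emit:
step_arm:
  targets:
    - [[0,0,-0.5,0,0,0],[0,0,-1,0,0,0],[0,0,-1,0,0,0]]

```text
time: 10.77
tool_pos: [542.4, 30.7, 167.9]
tcp_rot: [180.0, 9.7, 83.5]
ft_force: [-0.4, -0.1, 1.1]
finger_gap: 12.7
grip_force: 48.4
```

Emit:
step_arm:
  targets:
    - [[0,0,-0.5,0,0,0],[0,0,-1,0,0,0],[0,0,-1,0,0,0]]

```text
time: 11.02
tool_pos: [542.5, 30.7, 167.8]
tcp_rot: [180.0, 9.7, 83.5]
ft_force: [-4.5, 0.7, 8.0]
finger_gap: 12.5
grip_force: 49.3
```

The shoulder is seated: 8 N upward with no further descent. I'll hold briefly, then open the fingers to about 34 mm and rise.

Emit:
step_arm:
  targets:
    - [[0,0,0.3,0,0,0],[0,0,0.5,0,0,0],[0,0,0.5,0,0,0],[0,0,0.5,0,0,0]]

```text
time: 11.35
tool_pos: [542.5, 30.7, 167.8]
tcp_rot: [180.0, 9.7, 83.5]
ft_force: [-2.6, 0.6, 6.7]
finger_gap: 12.5
grip_force: 49.0
```

Emit:
step_arm:
  targets:
    - [[0,0,0,0,0,0],[0,0,0,0,0,0],[0,0,0,0,0,0],[0,0,4,0,0,0],[0,0,12,0,0,0],[0,0,25,0,0,0],[0,0,40,0.05,-0.006,0],[0,0,50,0.11,-0.012,0],[0,0,50,0.169,-0.019,0],[0,0,50,0.169,-0.019,0],[0,0,50,0.169,-0.019,0]]
  fingers: 0.2

```text
time: 12.27
tool_pos: [542.7, 29.8, 218.4]
tcp_rot: [179.9, 0.1, 83.4]
ft_force: [0.3, 0.3, -0.1]
finger_gap: 34.4
grip_force: 0.0
```

Run:
```python
from bench import r, vision
from h import *
s=vision.snapshot("side");x=r.sense();print(x)
print(proj(s,[542,27.5,139]),proj(s,[537,-16.5,139]))
cv2.imwrite("pics/c6.png",crop(s["img"],325,130,75,75,7,1.3))
```

```text
{'time': 12.3167, 'joint_pos': array([-2.15611669, -0.21252891, 97.01560112, -0.09812206, 83.19851897,
        4.38619176]), 'qd': array([ 0.96473551,  0.85879054,  0.458164  , -0.02341431, -0.18886815,
        0.04601173]), 'joint_efforts': array([-7.56752361e-01, -4.99824429e+01, -4.99988937e+01,  9.41485888e-02,
       -1.63605827e-02, -1.10365637e-01]), 'tool_pos': array([542.34950806,  30.23395396, 217.67745173]), 'tcp_rot': array([1.79994145e+02, 9.72682899e-02, 8.34693085e+01]), 'ft_force': array([-0.02148611,  0.59625647, -1.25887124]), 'wrist_torque': array([-0.00232907,  0.05004988, -0.06919512]), 'grip_force': 0.0, 'finger_gap': 34.129406320069776}
[358.60927885 174.2902128 ] [369.14129864 166.72767956]
```

View pics/c6.png

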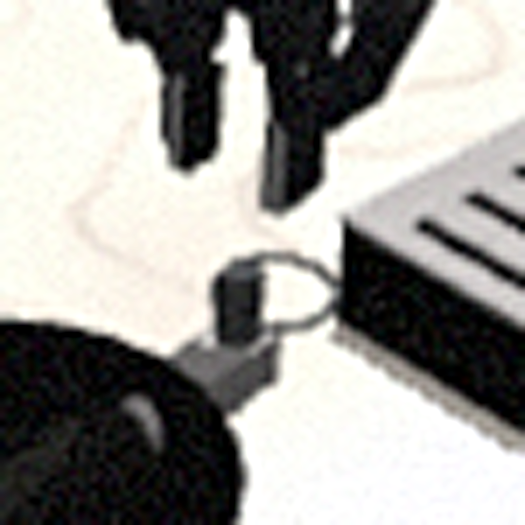

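The pin stands seated with the ring open and pointing out from the tub, at crop (290,290). The fingers straddle the pin line symmetrically. I'll go out 27 mm and push the ring down with both tips.

Emit:
step_arm:
  targets:
    - [[-1,-8,0,0,0,0],[-2,-18,-5,0,0,0],[-3.5,-29.3,-15,0,0,0],[-3.5,-29.3,-28,0,0,0],[-3.5,-29.3,-40,0,0,0],[-3.5,-29.3,-50,0,0,0],[-3.5,-29.3,-54,0,0,0],[-3.5,-29.3,-54,0,0,0]]

```text
time: 12.98
tool_pos: [537.6, 1.7, 160.9]
tcp_rot: [-179.8, -0.0, 83.5]
ft_force: [-0.5, 0.5, 0.7]
finger_gap: 34.4
grip_force: 0.0
```

Emit:
step_arm:
  targets:
    - [[0,0,-2.5,0,0,0],[0,0,-5,0,0,0],[0,0,-7.5,0,0,0],[0,0,-10,0,0,0],[0,0,-12.5,0,0,0],[0,0,-15,0,0,0]]

```text
time: 13.48
tool_pos: [539.1, 1.4, 148.2]
tcp_rot: [180.0, -0.0, 83.5]
ft_force: [0.1, 0.4, 1.1]
finger_gap: 34.0
grip_force: 0.5
```

Emit:
step_arm:
  targets:
    - [[0,0,-2.5,0,0,0],[0,0,-5,0,0,0],[0,0,-7.5,0,0,0],[0,0,-10,0,0,0],[0,0,-12.5,0,0,0],[0,0,-15,0,0,0],[0,0,-17,0,0,0],[0,0,-17,0,0,0]]

```text
time: 14.15
tool_pos: [538.5, 1.4, 130.5]
tcp_rot: [-179.9, -0.0, 83.5]
ft_force: [-0.3, -0.8, 0.4]
finger_gap: 34.3
grip_force: 0.2
```

Run:
```python
from bench import r, vision
from h import *
s=vision.snapshot("side");x=r.sense();print(x["tool_pos"],x["ft_force"])
cv2.imwrite("pics/c7.png",crop(s["img"],325,140,75,65,7,1.3))
```

```text
[538.54084322   1.45359801 130.67306949] [0.66218994 0.37194175 1.17365174]
```

View pics/c7.png

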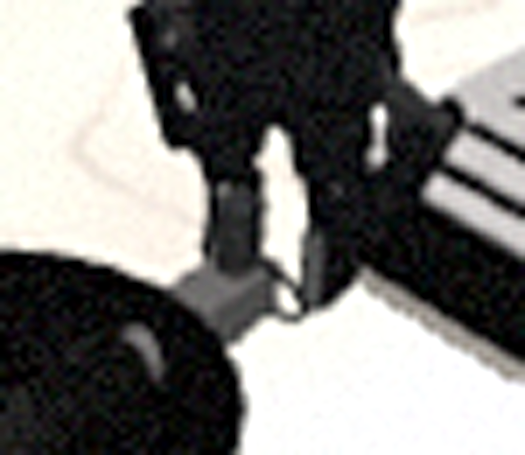

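The ring is partly down, with its wire showing between the fingers at crop (290,310). Forces are small. Next I'll push inward towards the tub.

Emit:
step_arm:
  targets:
    - [[0.2,2,-1,0,0,0],[0.4,4,-2,0,0,0],[0.7,6,-3,0,0,0],[0.9,8,-3,0,0,0],[1.1,10,-3,0,0,0],[1.2,11,-3,0,0,0],[1.2,11,-3,0,0,0]]

```text
time: 14.78
tool_pos: [540.0, 12.8, 128.1]
tcp_rot: [-180.0, -0.0, 83.5]
ft_force: [0.2, 0.4, -0.4]
finger_gap: 34.3
grip_force: 0.1
```

Emit:
step_arm:
  targets:
    - [[0.1,0.5,0,0,0,0],[0.1,1,0,0,0,0],[0.2,1.5,0,0,0,0],[0.2,1.5,0,0,0,0]]

```text
time: 15.12
tool_pos: [540.2, 13.6, 128.1]
tcp_rot: [-180.0, 0.0, 83.5]
ft_force: [-0.1, -3.5, -1.2]
finger_gap: 34.3
grip_force: 1.5
```

Emit:
step_arm:
  targets:
    - [[0,0.5,0,0,0,0],[0.1,1,0,0,0,0],[0.1,1,0,0,0,0]]

```text
time: 15.37
tool_pos: [540.2, 14.0, 128.0]
tcp_rot: [-180.0, 0.1, 83.5]
ft_force: [-0.2, -6.6, -0.6]
finger_gap: 34.4
grip_force: 3.3
```

Emit:
step_arm:
  targets:
    - [[0,0.4,0,0,0,0],[0.1,0.8,0,0,0,0],[0.1,0.8,0,0,0,0]]

```text
time: 15.62
tool_pos: [540.2, 14.4, 127.9]
tcp_rot: [-180.0, 0.1, 83.5]
ft_force: [-1.0, -8.5, -1.3]
finger_gap: 34.1
grip_force: 4.2
```

Emit:
step_arm:
  targets:
    - [[0,0.4,0,0,0,0],[0.1,0.8,0,0,0,0],[0.1,0.8,0,0,0,0]]

```text
time: 15.87
tool_pos: [540.2, 14.8, 127.7]
tcp_rot: [-180.0, 0.2, 83.5]
ft_force: [-0.4, -9.5, -2.7]
finger_gap: 34.4
grip_force: 5.1
```

Emit:
step_arm:
  targets:
    - [[0,0.4,0,0,0,0],[0.1,0.8,0,0,0,0],[0.1,0.8,0,0,0,0]]

```text
time: 16.12
tool_pos: [540.3, 15.4, 127.5]
tcp_rot: [-179.9, 0.2, 83.5]
ft_force: [0.1, -10.4, -4.4]
finger_gap: 34.4
grip_force: 5.5
```

Emit:
step_arm:
  targets:
    - [[0,0.4,0,0,0,0],[0.1,0.8,0,0,0,0],[0.1,0.8,0,0,0,0]]

```text
time: 16.37
tool_pos: [540.6, 17.3, 127.9]
tcp_rot: [-180.0, 0.0, 83.5]
ft_force: [-1.7, -3.5, 0.3]
finger_gap: 33.9
grip_force: 1.8
```

The force peaked at 10.4 N and then dropped, so it has probably snapped. I'll back off outward and rise, then look.

Emit:
step_arm:
  targets:
    - [[0,0,0,0,0,0],[0,0,0,0,0,0],[-0.5,-5,0,0,0,0],[-2,-18,0,0,0,0],[-3.5,-32,2,0,0,0],[-4.5,-40,15,0,0,0],[-5,-45,40,0,0,0],[-5,-60,75,0,0,0],[-5,-85,105,0,0,0],[-5,-110,120,0,0,0],[-5,-130,120,0,0,0],[-5,-130,120,0,0,0]]

```text
time: 17.37
tool_pos: [536.6, -115.9, 251.5]
tcp_rot: [179.7, 0.1, 83.4]
ft_force: [0.6, 0.1, -1.0]
finger_gap: 34.0
grip_force: 0.0
```

Run:
```python
from bench import r, vision
from h import *
s=vision.snapshot("side");t=vision.snapshot("top");x=r.sense();print(x["time"],x["tool_pos"],x["ft_force"])
cv2.imwrite("pics/c8.png",np.hstack([crop(s["img"],335,155,45,55,8,1.3),crop(t["img"],325,207,45,55,8,1.6)]))
for f in(1.3,1.45,1.571,1.65,1.77):
    p=np.array([542.2,27.7,139])+44*np.cos(f)*np.array([-.113,-.994,0])-[0,0,44*np.sin(f)]; print(f,proj(s,p),proj(t,p))
```

```text
17.4667 [ 535.68739178 -112.75633076  249.07097032] [-0.32002138  0.46135445 -0.38800479]
1.3 [360.58540695 185.41586503] [351.96082855 232.85494317]
1.45 [359.03844333 186.94327763] [348.82566109 232.58648228]
1.571 [357.77357786 187.98207213] [346.274992   232.36210733]
1.65 [356.94835206 188.55898902] [344.61553447 232.21328151]
1.77 [355.70807981 189.2723671 ] [342.12607293 231.98569782]
```

View pics/c8.png

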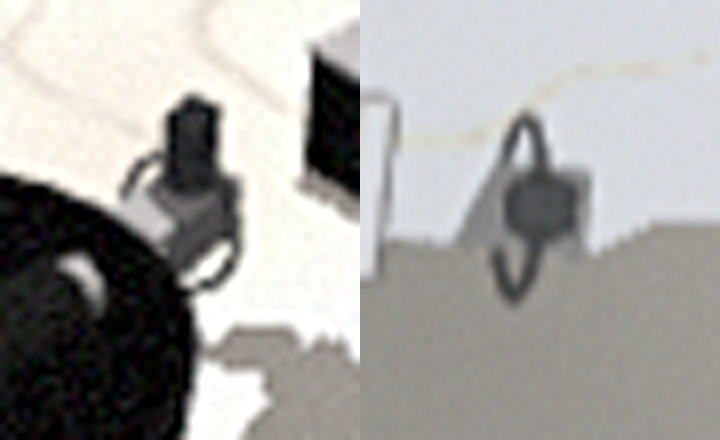

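The top view shows the ring's sides hanging on the tub side of the pin: widest points at (345.2,220.9) and (343.6,244). I'll check the angle numerically.

Run:
```python
from bench import r, vision
from h import *
t=vision.snapshot("top")
d=np.array([-.113,-.994,0]);l=np.array([.994,-.113,0]);o=np.array([542.2,27.7,139])
print("head",proj(t,o+[0,0,22]))
for f in(1.4,1.571,1.65,1.7,1.77): print(f,[proj(t,o+21.5*np.cos(f)*d-[0,0,21.5*np.sin(f)]+k*22.5*l) for k in(1,-1)],proj(t,o+34*np.cos(f)*d-[0,0,34*np.sin(f)]+18*l))
g=cv2.cvtColor(t["img"],cv2.COLOR_BGR2GRAY);print(g[218:248,336:358])
```

```text
head [347.75596227 231.90352768]
1.4 [array([349.46062129, 221.29752843]), array([347.65838446, 243.51303328])] [350.00781951 223.81391117]
1.571 [array([347.65596212, 221.14590564]), array([345.84415242, 243.34800347])] [347.19635148 223.57554339]
1.65 [array([346.82435578, 221.07121677]), array([345.00764952, 243.27308822])] [345.90100316 223.45924108]
1.7 [array([346.30183829, 221.02270599]), array([344.48189447, 243.22638877])] [345.08693253 223.38402404]
1.77 [array([345.5779593 , 220.95342433]), array([343.75331767, 243.16218036])] [343.95871347 223.27699049]
[[135 137 136 136 135 137 136 136 136 137 136 131 130 133 136 136 135 136
  137 135 136 136]
 [134 134 135 136 136 134 136 136 137 135 133 133 134 136 135 135 135 135
  136 136 136 135]
 [135 136 136 135 135 136 136 139 135 120 122 136 137 137 135 137 135 136
  136 136 135 137]
 [136 136 135 135 137 135 135 136 111  75  89 120 137 137 136 136 135 136
  136 136 135 136]
 [133 136 135 135 135 135 133 121  65  60  48  84 138 138 136 136 134 136
  135 135 136 137]
 [134 132 131 129 129 135 134  94  54 112  62  69 137 140 136 1
[... 1562 characters left out ...]
4  77  97  95  94  92  94  95
   94  97  94  96]
 [ 93  93  93  92  93  86  42  57  87  52  48  85  94  97  93  94  95  93
   94  95  96  95]
 [ 91  93  92  90  95  94  52  45  65  46  63  94  95  95  96  93  96  95
   95  95  95  96]
 [ 94  92  94  92  93  95  66  41  43  55  83  96  96  94  94  95  94  95
   94  95  94  95]
 [ 92  92  93  93  95  92  84  62  53  77  94  94  94  94  92  95  95  94
   94  93  95  96]
 [ 92  91  92  91  92  94  95  86  80  90  97  94  95  94  94  95  95  93
   94  95  95  96]
 [ 93  93  93  91  91  93  93  95  93  94  93  93  92  95  94  93  95  94
   96  94  94  96]
 [ 92  91  91  93  93  92  91  92  91  95  94  95  93  93  96  94  94  94
   95  95  97  94]]
```

```bash
python3 -c "
from bench import r
print(r.hand_in())"
```

```text
the job is handed in; nothing more can be done
None
```

The linchpin is down to its shoulder in the bar's hole, and the top view puts the ring at about 1.72 rad, so it has snapped past the nose. The gripper is clear and the job was handed in at about 17.5 s; the hand-in call returned no verdict.

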